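# Scan the blue-framed egg code with the hand scanner

### The job

Ring up a sale: lift the hand scanner off its charging pad and point its nose squarely at the middle of the code in the blue frame, about 6 cm away, holding it still there for a good second. Do not scan the orange-framed code. Then stand the scanner back upright, nose down, with its nose wholly on the charging pad, setting it down rather than dropping it; do not bump the code stands or disturb the other things on the counter.

Things in the scene. Friction and masses are not known exactly. Their poses are not given: they have to be found in the camera images.
- scanner: hand scanner, loose, 114 mm tall, stands nose-down on the pad. Origin: centre of the flat nose underside; +z runs up the handle; it looks along its own -z. Nose: grey bell 50 mm across, tapering to 34 mm at 40 mm up. Handle: yellow with dark grips, 40 to 114 mm above the nose, flat sides 30 mm (own x) by 34 mm (own y); grip at about 80 mm
- scanner_nose (a point): centre of the scanner's flat nose (same point and axes as the body)
- scanner_spot (a point): point 60 mm in front of the nose on the scanner's line of sight: lies on the code's centre when well aimed; axes as the scanner
- charging_pad: round black charging pad, 82 mm across, 12 mm tall, fixed. Origin: centre of its underside, z up
- pad_top (a point): centre of the pad's flat top, where the scanner stands (12 mm above the counter)
- blue_stand: foot of the blue-framed code stand, fixed, 80 (x) by 92 (y) mm, 8 mm thick; origin at the centre of its underside, its front faces its own -x. A post carries a slanted plate, whose highest edge is up to 150 mm above the counter
- blue_code (a point): centre of the black-and-white square code (43 mm) on the blue plate (80 x 84 mm), about 120 mm above the counter. Its z axis stands out square from the plate's face: towards the robot's side and up, about 24 to 37 degrees from vertical; its y axis is level
- orange_stand: foot of the orange-framed code stand, fixed, 80 (x) by 92 (y) mm, 8 mm thick; origin at the centre of its underside, its front faces its own -x. A post carries a slanted plate, whose highest edge is up to 150 mm above the counter
- orange_code (a point): centre of the black-and-white square code (43 mm) on the orange plate (80 x 84 mm), about 120 mm above the counter. Its z axis stands out square from the plate's face: towards the robot's side and up, about 24 to 37 degrees from vertical; its y axis is level
- steel_cup: open steel cup, 77 mm across, 101 mm tall; loose bystander, origin at the centre of its underside
- spoon_a: clear teaspoon 134 mm long lying flat; loose bystander, origin at the centre of its underside
- ash_scoop: small sheet-metal scoop with wooden handle, 199x64x24 mm; loose bystander, origin at the centre of its underside
- price_1: price card on a wood block, 24x62x59 mm; loose bystander, origin at the centre of its underside
- price_3: price card on a wood block, 24x62x59 mm; loose bystander, origin at the centre of its underside
- tape_roll: roll of brown tape, 96 across, 48 mm tall; loose bystander, origin at the centre of its underside
- marker: black and white marker pen, 135 long, 16 mm thick; loose bystander, origin at the centre of its underside
- egg_quail_f: small white egg, 32x38x30 mm; loose bystander, origin at the centre of its underside
Mind the look-alikes: they are no part of the job. Leave any green, red or turquoise look-alike of the scanner alone.

How it is judged:
By the outcome, as a careful person would: the job done as asked, in the order asked, and still so for the second after the job is handed in, with the robot touching nothing.
It also fails if it takes over 43 s, if anything falls off the work surface, if the arm or the gripper's body presses on something with over 40 N, if the wrist force passes 120 N, or if a joint passes its speed limit or range.

### The arm

A 6-joint arm with a two-finger parallel gripper is mounted at the origin on a cart in front of the work surface, level with it; the furniture and walls round the work are solid. World frame = base frame: x ahead of the robot, y to its left, z up, the work surface at z = 0. Lengths are in m, angles in rad, forces in N, time in s.
With the tool pointing down it reaches from about 0.375 to 0.975 m from the base axis. Payload 3.8 kg.
Tool frame: the origin (TCP) lies between the finger pads; the fingertips stand 8 mm ahead of it and the grasp point (between the pads) lies 11 mm behind it (tcp_to_tips is the distance from the TCP to the fingertips, in m); z points along the fingers, y is the line along which they close (so a half turn about z gives the same grasp; the last joint's range is limited). The gripper opens to 85 mm and grips with 20 to 120 N. Pads are 22 mm wide; open, the fingers measure 114 mm over their backs; the gripper's body (76 mm by 85 mm) begins 54 mm behind the grasp point. The pads swing forward as they close: fully open they stand 13 mm farther back than shut.
Start: joints at [-1.207, 0.264, 1.604, -0, 1.274, -0.037], TCP at [0.263, -0.622, 0.239] pointing down, gripper open.
Joint ranges: [-2.63, 2.63], [-0.94, 2.18], [0.31, 2.57], [-1.31, 4.45], [0, 2.66], [-2.55, 2.55]. Speed limits (rad/s): [2.57, 2.57, 3.14, 3.14, 3.14, 3.14].

### API

Orientations are given as a rotation vector (axis times angle).
In Python, from workcell import * gives the robot as it stands.
- The arm moves only by the tool move_arm, never from a script. Its argument "series" is one flat list of numbers, 7 for each row, row after row: the finger opening in cm, from 0 to 8.54, then the shift along the tool's x, y, z in cm, then the turn, a rotation vector about the tool's x, y, z in degrees. A call has 1 to 5 rows; each row shifts and turns the commanded pose from where the row before left it, along the tool's axes as they then stand; what a row does not reach is not made up. A row lasts 1/8 s, in which the tool goes at most 62.5 mm and 10.7 degrees, less where a joint would pass 70% of its speed; a pose out of reach is approached as far as the arm can. A call is refused whole if a number of a shift passes 6.25 or a number of a turn 10.7, either way. A call with a gripper value outside its range is refused whole. The fingers move at their own pace and stop on an object; "grip_force" is the grip in N (left out, the last holds). Time passes only in rows, so rows that do not move let the fingers close. It gives the time, the measured TCP pose, the force, the opening and the grip force at its end, in the units of the state.
- read_state(): the state, without advancing time (a new reading comes with each control period).
- read_camera(name): name is "side" or "top" or "wrist"; returns the picture (384x512x3 uint8, red, green, blue); there is no depth.
- calibration(name): a dict with "camera_matrix" (3x3 intrinsics, pixels), "rvec" (rotation vector, rad) and "tvec" (3), from world to camera coordinates, as OpenCV has them. Camera axes: x right, y down, z forward; pixel columns grow to the right and rows downward; lengths in m; the calibration is good to about 2 mm. A picture is of the moment at which its call begins: read the wrist's pose just before it. calibration takes no time and is no camera call; for the wrist camera it gives the pose at the moment of the call.
- finish_job(): hands the job in; it is judged then, once.
The state is a dict: "time": time; "q": joint angles; "joint_vel": joint speeds; "joint_torque": joint torques, N m; "tool_pos": TCP position; "tcp_rot": TCP orientation; "wrist_force": force on the tool from outside, world axes, zero at the start; "torque": the same for the moment, N m; "width": opening from 0.0 (shut) to 1.0 (fully open); "grip_force": force on a finger pad.
Only numpy, scipy, OpenCV 4.12 (cv2) and the standard library are available. Lean on these libraries where they do the work, as an engineer would, in place of code of your own. Each camera call takes 0.05 s, during which the arm holds its last target. There are 200 camera calls.

## Working session

There is one attempt and no reset: what is moved stays moved. The work goes in short steps, Python scripts to look and compute and a tool call to move; the robot and the scene stay as the last step left them, time stands still between calls to the robot, and variables do not carry over. Pictures are saved under pics/ and viewed, at most 10 in all, crops included, and the job is handed in when it is done.

Besides the shell and the picture viewer there is one more tool, called as name(argument=value, ...) on one line, values as JSON. move_arm: Moves the arm, as the interface text tells. Its arguments: {"type":"object","properties":{"series":{"type":"array"},"grip_force":{"type":"number"}},"required":["series"]}

```bash
mkdir -p pics
python3 - <<'E'
from workcell import *
import cv2,numpy as np
print(read_state())
for n in ["side","top","wrist"]:
    c=calibration(n); im=read_camera(n); cv2.imwrite(f"pics/{n}0.png",im[:,:,::-1])
    R=cv2.Rodrigues(np.array(c["rvec"]))[0]; print(n,np.round(c["camera_matrix"],1).tolist(),(-R.T@np.array(c["tvec"]).ravel()).round(3),R.round(3).tolist())
E
```

```text
{'time': 0.0, 'q': array([-1.20689527e+00,  2.64773526e-01,  1.60536555e+00,  3.62140778e-05,
        1.27368085e+00, -3.68915477e-02]), 'joint_vel': array([ 0.00013804,  0.00069595,  0.00018354, -0.00259305,  0.00054125,
       -0.00125379]), 'joint_torque': array([ 1.96511046e-04, -5.15104580e+01, -3.67318368e+01,  2.68918002e-04,
        1.29107747e-02,  1.99104477e-06]), 'tool_pos': array([ 0.2631144 , -0.62084496,  0.23795283]), 'tcp_rot': array([-3.07656655e+00, -6.24903321e-01,  5.15480382e-04]), 'wrist_force': array([-0.16537402, -0.19603082,  0.11669923]), 'torque': array([-0.039067  ,  0.02512007,  0.00737056]), 'grip_force': 0.0, 'width': 0.9966513668078898}
side [[450.2, 0.0, 257.1], [0.0, 450.2, 195.9], [0.0, 0.0, 1.0]] [-0.167  1.014  0.912] [[-0.833, -0.553, -0.003], [-0.312, 0.474, -0.823], [0.457, -0.685, -0.568]]
top [[431.0, 0.0, 255.7], [0.0, 431.0, 183.7], [0.0, 0.0, 1.0]] [0.327 0.    1.337] [[0.016, -1.0, 0.004], [-0.991, -0.017, -0.136], [0.136, -0.002, -0.991]]
wrist [[312.8, 0.0, 260.0], [0.0, 312.8, 190.1], [0.0, 0.0, 1.0]] [ 0.333 -0.591  0.374] [[0.39, -0.921, -0.002], [-0.878, -0.373, 0.3], [-0.277, -0.115, -0.954]]
```

View pics/top0.png

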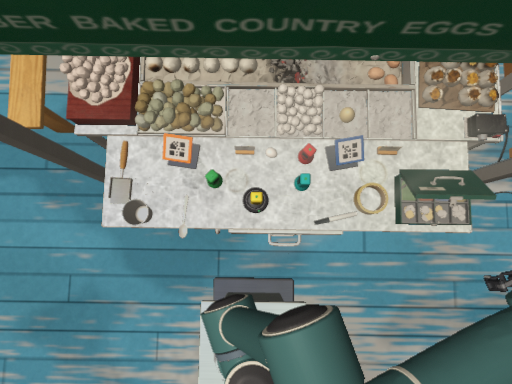

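View pics/side0.png

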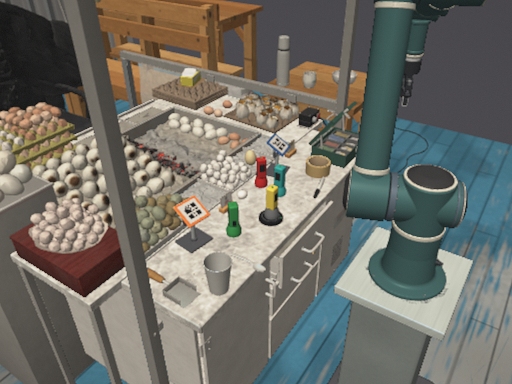

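The top view shows the yellow scanner on its pad at about (257,199), the blue code at (349,150), the orange code at (178,149), and look-alikes at (213,179), (304,182) and (308,153). In the side view the yellow scanner is at (270,205) and the blue code at (280,146).

```bash
cat > h.py <<'E'
from workcell import *
import cv2,numpy as np
def cam(n):
    c=calibration(n);return np.array(c["camera_matrix"]),cv2.Rodrigues(np.array(c["rvec"]))[0],np.array(c["tvec"]).ravel()
def ray(C,uv):
    K,R,t=C;d=R.T@np.linalg.inv(K)@np.array([uv[0],uv[1],1.]);return -R.T@t,d/np.linalg.norm(d)
def plane(C,uv,z):
    o,d=ray(C,uv);return o+d*(z-o[2])/d[2]
def tri(C1,p1,C2,p2):
    P=[C[0]@np.c_[C[1],C[2]] for C in(C1,C2)]
    X=cv2.triangulatePoints(P[0],P[1],np.array(p1,float).reshape(2,1),np.array(p2,float).reshape(2,1)).ravel();return X[:3]/X[3]
def proj(C,X):
    p=C[0]@(C[1]@np.array(X)+C[2]);return p[:2]/p[2]
E
python3 - <<'E'
from h import *
T=cv2.imread("pics/top0.png");S=cv2.imread("pics/side0.png")
a=T[125:220,235:395];b=S[120:235,240:320]
A=cv2.resize(a,None,fx=5,fy=5,interpolation=cv2.INTER_CUBIC);B=cv2.resize(b,None,fx=5,fy=5,interpolation=cv2.INTER_CUBIC)[:475]
cv2.imwrite("pics/cropT.png",A);cv2.imwrite("pics/cropS.png",B)
for n,I,box in(("top",T,(325,130,375,175)),("side",S,(262,125,300,165))):
    h=cv2.cvtColor(I,cv2.COLOR_BGR2HSV);x0,y0,x1,y1=box
    m=np.zeros(I.shape[:2],np.uint8);m[y0:y1,x0:x1]=cv2.inRange(h,(100,110,50),(125,255,255))[y0:y1,x0:x1]
    cs=cv2.findContours(m,cv2.RETR_EXTERNAL,cv2.CHAIN_APPROX_NONE)[0];c=max(cs,key=cv2.contourArea)
    print(n,cv2.contourArea(c),cv2.minAreaRect(c),cv2.approxPolyDP(cv2.convexHull(c),3,True).reshape(-1,2).tolist())
    m=cv2.inRange(h,(22,150,90),(34,255,255));k=cv2.connectedComponentsWithStats(m)
    for s,ce in zip(k[2][1:],k[3][1:]):
        if s[4]>15:print(" yel",s,ce)
E
```

```text
top 1.0 ((338.0000305175781, 164.00001525878906), (1.4142134189605713, 1.4142134189605713), 45.0) [[339, 164]]
 yel [250 192  13  12 124] [256.23387097 197.11290323]
side 17.5 ((277.7764587402344, 144.59413146972656), (20.391464233398438, 12.473502159118652), 40.601295471191406) [[274, 134], [289, 146], [282, 155], [267, 143]]
 yel [181  77  12   9  91] [186.47252747  81.0989011 ]
 yel [267 185  11  25 208] [271.27403846 196.82211538]
```

View pics/cropT.png

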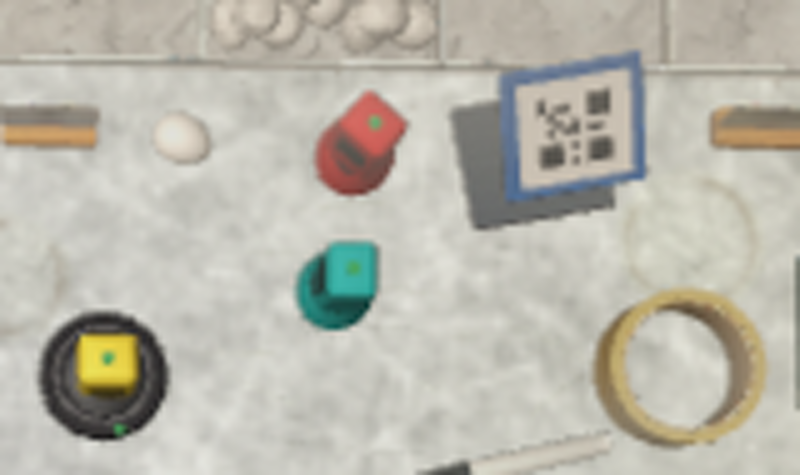

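View pics/cropS.png

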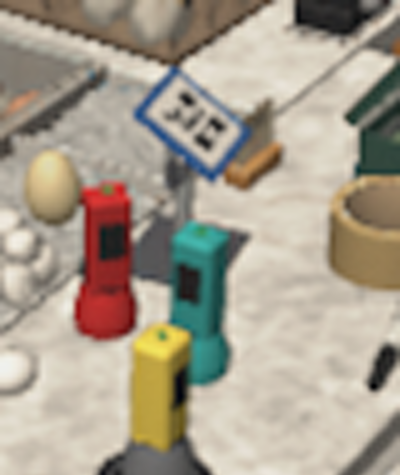

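The top crop gives clear plate corners: TL (502,73), TR (640,53), BR (645,178), BL (513,200). The code centre is about (576,127), the pad about (104,375), and the yellow handle top spans about (78..138, 335..392). In the side crop the plate corners are (137,117), (175,68), (250,128), (212,180).

Run:
```python
from h import *
T=cam("top");S=cam("side")
f=lambda p,o:((p[0]+.5)/5-.5+o[0],(p[1]+.5)/5-.5+o[1])
t=[f(p,(235,125)) for p in[(502,73),(640,53),(645,178),(513,200)]]
s=[f(p,(240,120)) for p in[(137,117),(175,68),(250,128),(212,180)]]
X=np.array([tri(T,a,S,b) for a,b in zip(t,s)]);print(X.round(4))
print("sides",[round(float(np.linalg.norm(X[i]-X[(i+1)%4])),4) for i in range(4)])
c=X.mean(0);n=np.cross(X[2]-X[1],X[0]-X[1]);n/=np.linalg.norm(n);n*=np.sign(n[2])
print("c",c.round(4),"n",n.round(3),np.degrees(np.arccos(n[2])).round(1),np.degrees(np.arctan2(-n[1],-n[0])).round(1))
print("code ctr@z",plane(T,f((576,127),(235,125)),c[2]))
im=cv2.cvtColor(cv2.imread("pics/top0.png"),cv2.COLOR_BGR2GRAY)
m=np.zeros_like(im);m[180:220,238:275]=(im<75)[180:220,238:275]*255
y=cv2.inRange(cv2.cvtColor(cv2.imread("pics/top0.png"),cv2.COLOR_BGR2HSV),(20,110,60),(36,255,255));y[:,:238]=0;y[:,275:]=0;y[:180]=0;y[220:]=0
h=cv2.convexHull(cv2.findNonZero(m));e=cv2.fitEllipse(h);print("pad ell",e,cv2.minEnclosingCircle(h),plane(T,e[0],.012))
r=cv2.minAreaRect(cv2.findNonZero(y));print("yel",r,plane(T,r[0],.126))
print(plane(T,f((108,362),(235,125)),.126))
# foot edge yaw: foot left edge, bottom edge
a=[plane(T,f(p,(235,125)),.008)for p in[(452,110),(475,229),(614,207)]];print("foot",np.array(a).round(3))
# bystanders seen on the path
for nm,p,z in[("teal",(353,268),.114),("red",(375,122),.114),("tapeR",(680,366),.048)]:print(nm,plane(T,f(p,(235,125)),z).round(3))
st=read_state();print(st["tool_pos"])
```

```text
[[ 0.6207 -0.228   0.1346]
 [ 0.6344 -0.3056  0.1378]
 [ 0.571  -0.316   0.1002]
 [ 0.558  -0.2394  0.0952]]
sides [0.0789, 0.0745, 0.0778, 0.075]
c [ 0.596  -0.2723  0.117 ] n [-0.503 -0.053  0.862] 30.4 6.0
code ctr@z [ 0.59739298 -0.2720991   0.1169532 ]
pad ell ((255.37254333496094, 199.90965270996094), (24.510465621948242, 24.664684295654297), 57.40555953979492) ((255.22882080078125, 199.80508422851562), 12.50590991973877) [ 0.45841983 -0.00168095  0.012     ]
yel ((256.0, 197.5), (11.0, 12.0), 90.0) [ 0.45396348 -0.00318216  0.126     ]
[ 0.45539174 -0.00372402  0.126     ]
foot [[ 0.631 -0.218  0.008]
 [ 0.555 -0.232  0.008]
 [ 0.571 -0.32   0.008]]
teal [ 0.513 -0.144  0.114]
red [ 0.599 -0.156  0.114]
tapeR [ 0.467 -0.348  0.048]
[ 0.26315265 -0.62099514  0.23822851]
```

```bash
cat >> h.py <<'E'
from scipy.spatial.transform import Rotation as Ro
def down(yaw):  # tool x at yaw, z down
    x=np.array([np.cos(yaw),np.sin(yaw),0]);z=np.array([0,0,-1.]);return np.c_[x,np.cross(z,x),z]
def plan(targets,w,p=None,R=None,dl=.05,da=9.5):
    s=read_state()
    p=s["tool_pos"] if p is None else p; R=Ro.from_rotvec(s["tcp_rot"]) if R is None else R
    for tp,tR in targets:
        tR=Ro.from_matrix(tR);tp=np.array(tp);d=(R.inv()*tR).as_rotvec(degrees=True)
        n=int(np.ceil(max(np.linalg.norm(tp-p)/dl,np.linalg.norm(d)/da,1)));p0=p
        print("n",n)
        for i in range(n):
            q=p0+(tp-p0)*(i+1)/n; sh=R.inv().apply(q-p)*100; r=d/n
            sh=np.round(sh,2);r=np.round(r,2);print(",".join(f"{v:g}" for v in[w,*sh,*r]))
            p=p+R.apply(sh/100);R=R*Ro.from_rotvec(r,degrees=True)
E
python3 - <<'E'
from h import *
plan([([.5,-.27,.34],down(np.pi/2))],8.5)
E
```

```text
n 9
8.5,3.94,-2.57,-1.13,-0.01,-0.01,-7.45
8.5,4.25,-2.03,-1.12,-0.01,-0.01,-7.45
8.5,4.47,-1.46,-1.13,-0.01,-0.01,-7.45
8.5,4.62,-0.88,-1.13,-0.01,-0.01,-7.45
8.5,4.7,-0.26,-1.13,-0.01,-0.01,-7.45
8.5,4.69,0.34,-1.13,-0.01,-0.01,-7.45
8.5,4.61,0.96,-1.13,-0.01,-0.01,-7.45
8.5,4.45,1.54,-1.13,-0.01,-0.01,-7.45
8.5,4.2,2.1,-1.14,-0.01,-0.01,-7.45
```

move_arm(series=[8.5,3.9,-2.6,-1.1,0,0,-7.4,8.5,4.3,-2.0,-1.1,0,0,-7.5,8.5,4.5,-1.5,-1.1,0,0,-7.5,8.5,4.6,-0.9,-1.1,0,0,-7.5,8.5,4.7,-0.3,-1.1,0,0,-7.4], grip_force=60)

```text
time: 0.78
tool_pos: [0.3949, -0.424, 0.2943]
tcp_rot: [-2.713, -1.582, -0.0]
wrist_force: [0.5, -0.2, 0.3]
width: 0.992
grip_force: 0.0
```

move_arm(series=[8.5,4.7,0.3,-1.1,0,0,-7.4,8.5,4.6,1.0,-1.1,0,0,-7.5,8.5,4.5,1.5,-1.1,0,0,-7.5,8.5,4.2,2.1,-1.1,0,0,-7.4,8.5,0,0,0,0,0,0])

```text
time: 1.4
tool_pos: [0.501, -0.2665, 0.3392]
tcp_rot: [2.214, 2.227, 0.002]
wrist_force: [-1.0, 0.3, -0.4]
width: 0.996
grip_force: 0.0
```

Run:
```python
from h import *
s=read_state();print(s["time"],s["tool_pos"],Ro.from_rotvec(s["tcp_rot"]).as_matrix().round(3).tolist())
C=cam("wrist");im=read_camera("wrist");np.savez("w1.npz",K=C[0],R=C[1],t=C[2])
cv2.imwrite("pics/w1.png",im[:,:,::-1]);print(proj(C,[.597,-.272,.117]),proj(C,[.456,-.003,.12]),(-C[1].T@C[2]).round(3))
u,v=proj(C,[.597,-.272,.117]).astype(int)
x0,y0=max(u-75,0),max(v-75,0);cr=im[y0:y0+150,x0:x0+150,::-1];print("crop",x0,y0);cv2.imwrite("pics/w1c.png",cv2.resize(cr,None,fx=4,fy=4,interpolation=cv2.INTER_CUBIC))
```

```text
1.4 [ 0.50095075 -0.26646904  0.33923097] [[-0.006, 1.0, 0.002], [1.0, 0.006, -0.0], [-0.0, 0.002, -1.0]]
[342.4933212  166.08678713] [ 212.83925371 -124.66544254] [ 0.499 -0.189  0.475]
crop 267 91
```

View pics/w1c.png

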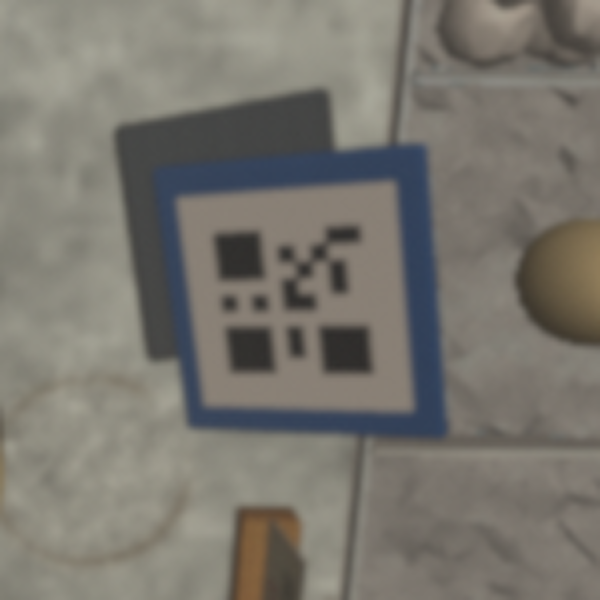

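The crop shows the blue plate squarely. Its corners are near-left (154,168), far-left (427,146), far-right (446,436) and near-right (189,427), with the code centred at about (294,300).

Run:
```python
from h import *
d=np.load("w1.npz");C=(d["K"],d["R"],d["t"]);T=cam("top")
g=lambda p:((p[0]+.5)/4-.5+267,(p[1]+.5)/4-.5+91)
f=lambda p:((p[0]+.5)/5-.5+235,(p[1]+.5)/5-.5+125)
W=[g(p) for p in[(154,168),(427,146),(446,436),(189,427)]]  # near+y, far+y, far-y, near-y
t=[f(p) for p in[(513,200),(502,73),(640,53),(645,178)]]
for hx,hy in((.04,.042),(.042,.04)):
    O=np.array([[-hx,hy,0],[hx,hy,0],[hx,-hy,0],[-hx,-hy,0]])
    n,rs,ts,e=cv2.solvePnPGeneric(O,np.array(W),C[0],None,flags=cv2.SOLVEPNP_IPPE)
    for r,tt,ee in zip(rs,ts,e):
        Rw=C[1].T@cv2.Rodrigues(r)[0];c=C[1].T@(tt.ravel()-C[2]);nn=Rw[:,2]
        print("pnp",hx,c.round(4),nn.round(3),np.degrees(np.arccos(abs(nn[2]))).round(1),np.degrees(np.arctan2(nn[1],nn[0])).round(1),ee, "yaxis",Rw[:,1].round(3))
X=np.array([tri(C,a,T,b) for a,b in zip(W,t)]);print(X.round(4),X.mean(0).round(4))
print("code centre ray@.118",plane(C,g((294,300)),.118))
```

```text
pnp 0.04 [ 0.5956 -0.2718  0.1142] [-0.531 -0.105  0.841] 32.7 -168.8 [0.12445695] yaxis [-0.182  0.983  0.008]
pnp 0.04 [ 0.5973 -0.2688  0.1165] [0.073 0.495 0.866] 30.0 81.6 [2.04556376] yaxis [-0.048  0.869 -0.493]
pnp 0.042 [ 0.5923 -0.2693  0.1234] [-0.673 -0.046  0.739] 42.4 -176.1 [0.69042577] yaxis [-0.161  0.983 -0.086]
pnp 0.042 [ 0.5953 -0.267   0.1267] [0.239 0.416 0.877] 28.7 60.1 [2.31069432] yaxis [-0.074  0.909 -0.41 ]
[[ 0.5468 -0.2285  0.1529]
 [ 0.6258 -0.2271  0.1264]
 [ 0.6365 -0.3055  0.1363]
 [ 0.5674 -0.3116  0.116 ]] [ 0.5941 -0.2682  0.1329]
code centre ray@.118 [ 0.59390964 -0.27123218  0.118     ]
```

Run:
```python
from h import *
plan([([.456,-.003,.24],down(np.pi/2))],8.5)
```

```text
n 6
8.5,4.42,-0.72,1.64,0,0.01,0.03
8.5,4.41,-0.72,1.64,0,0.01,0.03
8.5,4.42,-0.72,1.64,0,0.01,0.03
8.5,4.41,-0.72,1.64,0,0.01,0.03
8.5,4.42,-0.73,1.64,0,0.01,0.03
8.5,4.41,-0.72,1.64,0,0.01,0.03
```

move_arm(series=[8.5,4.4,-0.7,1.2,0,0,0,8.5,4.4,-0.7,1.2,0,0,0,8.5,4.4,-0.7,1.6,0,0,0,8.5,4.4,-0.7,1.8,0,0,0,8.5,4.4,-0.7,2.0,0,0,0])

```text
time: 2.08
tool_pos: [0.4631, -0.049, 0.2593]
tcp_rot: [2.224, 2.219, -0.001]
wrist_force: [-0.5, 0.1, -0.2]
width: 0.991
grip_force: 0.0
```

move_arm(series=[8.5,4.4,-0.7,2.0,0,0,0,8.5,0,0,0,0,0,0])

```text
time: 2.33
tool_pos: [0.4544, -0.0038, 0.2376]
tcp_rot: [-2.216, -2.222, 0.005]
wrist_force: [-0.2, 0.8, -0.4]
width: 0.996
grip_force: 0.0
```

Run:
```python
from h import *
s=read_state();print(s["time"],s["tool_pos"])
C=cam("wrist");im=read_camera("wrist")[:,:,::-1].copy();cv2.imwrite("pics/w2.png",im)
h=cv2.cvtColor(im,cv2.COLOR_BGR2HSV);y=cv2.inRange(h,(20,110,60),(36,255,255));y=cv2.morphologyEx(y,cv2.MORPH_OPEN,np.ones((3,3)))
c=max(cv2.findContours(y,0,1)[0],key=cv2.contourArea);print(cv2.boundingRect(c),cv2.minAreaRect(c),cv2.approxPolyDP(c,5,True).reshape(-1,2).tolist())
print(proj(C,[.456,-.003,.126]),proj(C,[.458,-.002,.012]))
```

```text
2.325 [ 0.45437413 -0.00376356  0.23757892]
(246, 153, 36, 53) ((263.5, 179.0), (52.0, 35.0), 90.0) [[254, 153], [246, 172], [248, 202], [277, 204], [277, 158]]
[264.10645542 188.43673469] [265.09793511 159.04988167]
```

View pics/w2.png

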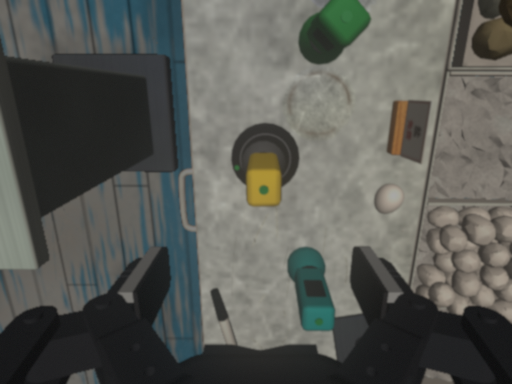

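The wrist view shows the scanner top centred at about (264,192), square to the image and where I predicted it (264,188). The fingers straddle column 265, so I can descend and grip.

move_arm(series=[8.5,0,0.15,4,0,0,0,8.5,0,0,4,0,0,0,8.5,0,0,3.5,0,0,0,8.5,0,0,2.5,0,0,0,8.5,0,0,1.6,0,0,0], grip_force=60)

```text
time: 3.0
tool_pos: [0.4584, -0.0066, 0.0833]
tcp_rot: [-2.223, -2.22, 0.002]
wrist_force: [0.7, 0.1, 0.5]
width: 0.996
grip_force: 0.0
```

move_arm(series=[2,0,0,0,0,0,0,2,0,0,0,0,0,0,2,0,0,0,0,0,0,2,0,0,0,0,0,0,2,0,0,0,0,0,0])

```text
time: 3.62
tool_pos: [0.4595, -0.005, 0.0855]
tcp_rot: [2.218, 2.222, 0.002]
wrist_force: [-1.0, -1.6, 6.5]
width: 0.343
grip_force: 63.3
```

Run:
```python
from h import *
s=read_state();print(s["time"],s["tool_pos"],Ro.from_rotvec(s["tcp_rot"]).as_matrix().round(3).tolist(),s["width"],s["grip_force"],s["wrist_force"])
C=cam("wrist");im=read_camera("wrist")[:,:,::-1].copy();cv2.imwrite("pics/w3.png",im)
```

```text
3.625 [ 0.45945187 -0.0050387   0.08551163] [[-0.002, 1.0, 0.002], [1.0, 0.002, -0.001], [-0.001, 0.002, -1.0]] 0.34300726298956563 63.333799839019775 [-0.9591855  -1.56431275  6.46390409]
```

View pics/w3.png

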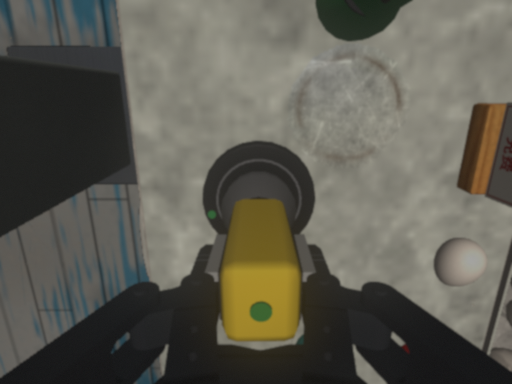

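Gripped on the 30 mm sides (opening about 29 mm), with the handle upright between the pads. Next I lift and plan the aim.

Run:
```python
from h import *
c=np.array([.5955,-.272,.117]);n=np.array([-.521,-.0966,.848]);n/=np.linalg.norm(n)
R0=Ro.from_rotvec(read_state()["tcp_rot"]).as_matrix();z=R0[:,2]
Rt=Ro.align_vectors([-n],[z])[0]
v=np.cross(z,-n);a=np.arcsin(np.linalg.norm(v));Rt=Ro.from_rotvec(v/np.linalg.norm(v)*a).as_matrix()@R0
np.savez("aim.npz",c=c,n=n,R=Rt);p=read_state()["tool_pos"]
plan([(p+[0,0,.16],R0),(c+n*.22,Rt),(c+n*.1315,Rt)],2,dl=.045,da=5)
```

```text
n 4
2,-0,0.01,-4,-0,0,0
2,-0,0.01,-4,-0,0,0
2,-0.01,0.01,-4,-0,0,0
2,0,0.01,-4,-0,0,0
n 7
2,-4.12,0.3,-0.83,-4.48,0.83,-0
2,-4.1,0.37,-0.86,-4.48,0.83,-0
2,-4.1,0.43,-0.88,-4.48,0.83,-0
2,-4.08,0.51,-0.91,-4.48,0.83,-0
2,-4.06,0.58,-0.93,-4.48,0.83,-0
2,-4.06,0.65,-0.94,-4.48,0.83,-0
2,-4.04,0.72,-0.94,-4.48,0.83,-0
n 2
2,0,-0,4.42,0.01,0,0
2,0,-0,4.43,0.01,0,0
```

move_arm(series=[2,0,0,-2,0,0,0,2,0,0,-4,0,0,0,2,0,0,-4,0,0,0,2,0,0,-4,0,0,0,2,0,0,-2,0,0,0])

```text
time: 4.3
tool_pos: [0.4591, -0.0047, 0.2465]
tcp_rot: [2.218, 2.222, 0.003]
wrist_force: [0.1, -0.2, -1.8]
width: 0.342
grip_force: 62.6
```

move_arm(series=[2,-4.1,0.3,-0.8,-4.5,0.8,0,2,-4.1,0.4,-0.9,-4.5,0.8,0,2,-4.1,0.4,-0.9,-4.5,0.8,0,2,-4.1,0.5,-0.9,-4.5,0.8,0,2,-4.1,0.6,-0.9,-4.5,0.8,0])

```text
time: 4.92
tool_pos: [0.4732, -0.2118, 0.2855]
tcp_rot: [2.03, 2.034, 0.479]
wrist_force: [0.7, 0.5, -2.4]
width: 0.348
grip_force: 62.4
```

move_arm(series=[2,-4.1,0.6,-0.9,-4.5,0.8,0,2,-4.0,0.7,-0.9,-4.5,0.8,0,2,0,0,0,0,0,0,2,0,0,0,0,0,0])

```text
time: 5.42
tool_pos: [0.4788, -0.2928, 0.3003]
tcp_rot: [1.946, 1.947, 0.647]
wrist_force: [0.9, 0.2, -1.6]
width: 0.346
grip_force: 62.5
```

Run:
```python
from h import *
s=read_state();R=Ro.from_rotvec(s["tcp_rot"]).as_matrix();print(s["time"],s["tool_pos"],-R[:,2],s["width"])
C=cam("wrist");W=read_camera("wrist")[:,:,::-1];S=read_camera("side")[:,:,::-1]
B=cv2.resize(S[90:190,220:320],(600,600),interpolation=cv2.INTER_CUBIC)
cv2.imwrite("pics/s4.png",B);cv2.imwrite("pics/w4.png",W)
Z=cam("side");p=s["tool_pos"]
g=lambda q:((q-[220,90]+.5)*6-.5).round(0)
for d in(.0695,.0735):print("nose side crop px",d,g(proj(Z,p+R[:,2]*d)))
print("top, code, n-line end",g(proj(Z,p-R[:,2]*.042)),g(proj(Z,[.5955,-.272,.117])))
```

```text
5.425 [ 0.47882599 -0.29275166  0.30033634] [-0.51976964 -0.09476972  0.8490337 ] 0.3456841916273956
nose side crop px 0.0695 [486. 165.]
nose side crop px 0.0735 [482. 170.]
top, code, n-line end [595.  26.] [351. 327.]
```

View pics/s4.png

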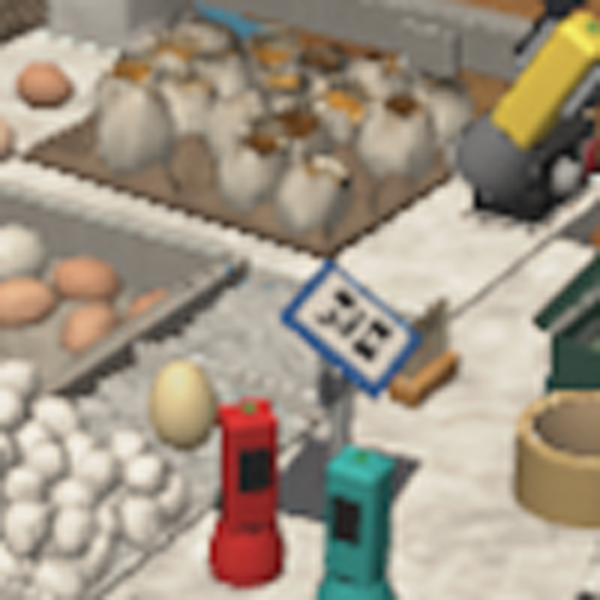

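View pics/w4.png

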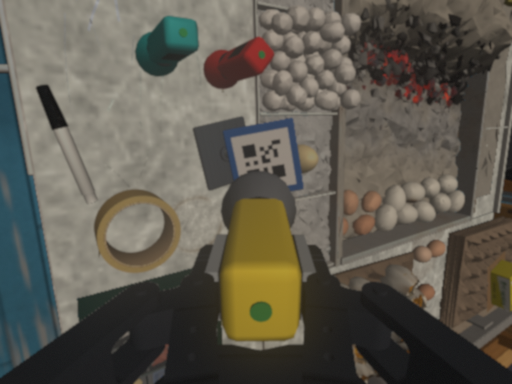

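The side crop shows the nose at about (478,165), near the predicted (484,168), and the code centre at (353,327), against a predicted (351,327). The wrist view shows the blue plate with visible corners (225,130), (294,119) and (302,190), and no slip in the grip.

Run:
```python
from h import *
A=np.load("aim.npz");c,n=A["c"],A["n"]
y=np.array([-.182,.983,0]);x=np.cross(y,n)
s=read_state();p=s["tool_pos"];R=Ro.from_rotvec(s["tcp_rot"]).as_matrix()
C=cam("wrist");print(proj(C,c),[proj(C,c+a*.04*x+b*.042*y).round(0).tolist() for a,b in((-1,1),(1,1),(1,-1),(-1,-1))])
I=cv2.imread("pics/w4.png");h=cv2.cvtColor(I,cv2.COLOR_BGR2HSV);m=cv2.inRange(h,(100,110,50),(125,255,255));m[:105]=0;m[200:]=0;m[:,:210]=0;m[:,315:]=0
k=cv2.findNonZero(m);print(cv2.approxPolyDP(cv2.convexHull(k),3,True).reshape(-1,2).tolist())
g=c+n*.1325;print("lat/along err tool cm,",(R.T@(g-p)*100).round(2), "q",s["q"].round(2))
plan([(g,A["R"])],2,dl=.03)
```

```text
[262.70169144 162.43598071] [[221.0, 133.0], [291.0, 120.0], [302.0, 191.0], [236.0, 202.0]]
[[300, 187], [234, 177], [227, 132], [290, 120]]
lat/along err tool cm, [-0.09  0.27  8.58] q [-0.88 -0.19  2.06  0.56  1.05 -1.11]
n 3
2,-0.03,0.09,2.86,-0.02,0.03,0.02
2,-0.03,0.09,2.86,-0.02,0.03,0.02
2,-0.04,0.09,2.86,-0.02,0.03,0.02
```

move_arm(series=[2,0,0.15,2.9,0,0,0,2,0,0.1,2.9,0,0,0,2,0,0.1,2.0,0,0,0,2,0,0,0.8,0,0,0,2,0,0,0,0,0,0])

```text
time: 6.15
tool_pos: [0.5276, -0.2842, 0.23]
tcp_rot: [1.943, 1.948, 0.647]
wrist_force: [0.6, -0.6, -1.9]
width: 0.343
grip_force: 62.5
```

Run:
```python
from h import *
A=np.load("aim.npz");c,n=A["c"],A["n"]
s=read_state();p=s["tool_pos"];R=Ro.from_rotvec(s["tcp_rot"]).as_matrix()
print(s["time"],p,-R[:,2],"n",n,(R.T@(c+n*.1325-p)*100).round(2))
W=read_camera("wrist")[:,:,::-1];S=read_camera("side")[:,:,::-1];C=cam("wrist");Z=cam("side")
cv2.imwrite("pics/w5.png",W);cv2.imwrite("pics/s5.png",S)
y=np.array([-.182,.983,0]);x=np.cross(y,n)
for I,K in((W,C),(S,Z)):
    P=[proj(K,c+a*.04*x+b*.042*y).round(0).tolist() for a,b in((-1,1),(1,1),(1,-1),(-1,-1))]
    h=cv2.cvtColor(np.ascontiguousarray(I),cv2.COLOR_BGR2HSV);m=cv2.inRange(h,(100,110,50),(125,255,255));q=np.array(P);M=np.zeros_like(m);a,b=(q.min(0)-8).astype(int),(q.max(0)+8).astype(int)
    M[a[1]:b[1],a[0]:b[0]]=m[a[1]:b[1],a[0]:b[0]];print(P,cv2.approxPolyDP(cv2.convexHull(cv2.findNonZero(M)),3,True).reshape(-1,2).tolist())
```

```text
6.15 [ 0.52756295 -0.28422398  0.23004465] [-0.52079584 -0.09481812  0.84839921] n [-0.52103216 -0.09660596  0.84805234] [-0.06 -0.13 -0.01]
[[204.0, 143.0], [295.0, 126.0], [308.0, 216.0], [224.0, 230.0]] [[306, 215], [220, 198], [209, 145], [295, 129]]
[[282.0, 156.0], [265.0, 142.0], [274.0, 133.0], [290.0, 146.0]] [[289, 147], [282, 155], [267, 142], [275, 134]]
```

Aim agrees with the model to about 1–2 mm in both views. I hold it still here for almost 2 s.

move_arm(series=[2,0,0,0,0,0,0,2,0,0,0,0,0,0,2,0,0,0,0,0,0,2,0,0,0,0,0,0,2,0,0,0,0,0,0])

```text
time: 6.88
tool_pos: [0.5272, -0.2855, 0.2303]
tcp_rot: [1.944, 1.946, 0.647]
wrist_force: [-1.4, 0.2, -1.7]
width: 0.344
grip_force: 62.5
```

move_arm(series=[2,0,0,0,0,0,0,2,0,0,0,0,0,0,2,0,0,0,0,0,0,2,0,0,0,0,0,0,2,0,0,0,0,0,0])

```text
time: 7.5
tool_pos: [0.5273, -0.2855, 0.2303]
tcp_rot: [1.943, 1.946, 0.647]
wrist_force: [-0.2, -0.3, -2.3]
width: 0.349
grip_force: 62.5
```

move_arm(series=[2,0,0,0,0,0,0,2,0,0,0,0,0,0,2,0,0,0,0,0,0,2,0,0,0,0,0,0,2,0,0,0,0,0,0])

```text
time: 8.12
tool_pos: [0.5273, -0.2855, 0.2304]
tcp_rot: [1.943, 1.946, 0.647]
wrist_force: [-0.3, -1.1, -1.8]
width: 0.344
grip_force: 62.5
```

Run:
```python
from h import *
A=np.load("aim.npz");s=read_state();p=s["tool_pos"];R=Ro.from_rotvec(s["tcp_rot"]).as_matrix();print(s["time"],p)
# pad target: back where picked
plan([(p-R[:,2]*.09,R),([.459,-.0045,.245],down(np.pi/2))],2,dl=.045,da=5)
```

```text
8.125 [ 0.52731177 -0.28547052  0.23035843]
n 2
2,0,0,-4.5,0,0,-0
2,0,-0,-4.5,0,0,-0
n 7
2,4.04,-0.82,0.97,4.5,-0.8,0.01
2,4.06,-0.75,0.98,4.5,-0.8,0.01
2,4.06,-0.67,0.98,4.5,-0.8,0.01
2,4.09,-0.6,0.97,4.5,-0.8,0.01
2,4.09,-0.52,0.96,4.5,-0.8,0.01
2,4.11,-0.45,0.94,4.5,-0.8,0.01
2,4.12,-0.37,0.91,4.5,-0.8,0.01
```

move_arm(series=[2,0,0,-3,0,0,0,2,0,0,-4,0,0,0,2,0,0,-2,0,0,0,2,4.0,-0.8,1.0,4.5,-0.8,0,2,4.1,-0.8,1.0,4.5,-0.8,0])

```text
time: 8.75
tool_pos: [0.4738, -0.2114, 0.2892]
tcp_rot: [2.035, 2.031, 0.474]
wrist_force: [1.7, 0.8, -2.7]
width: 0.342
grip_force: 62.5
```

move_arm(series=[2,4.1,-0.7,1.0,4.5,-0.8,0,2,4.1,-0.6,1.0,4.5,-0.8,0,2,4.1,-0.5,1.0,4.5,-0.8,0,2,4.1,-0.5,0.9,4.5,-0.8,0,2,4.1,-0.4,0.9,4.5,-0.8,0])

```text
time: 9.38
tool_pos: [0.4583, -0.0025, 0.2443]
tcp_rot: [-2.22, -2.223, 0.001]
wrist_force: [1.0, 0.5, -1.7]
width: 0.347
grip_force: 62.5
```

move_arm(series=[2,0,0,0,0,0,0,2,0,0,0,0,0,0])

```text
time: 9.62
tool_pos: [0.4584, -0.0041, 0.244]
tcp_rot: [2.219, 2.223, 0.001]
wrist_force: [0.0, 0.2, -1.5]
width: 0.345
grip_force: 62.5
```

Run:
```python
from h import *
s=read_state();p=s["tool_pos"];R=Ro.from_rotvec(s["tcp_rot"]).as_matrix();print(s["time"],p,R.round(4).tolist(),s["wrist_force"])
plan([([.459,-.004,.095],down(np.pi/2))],2,dl=.04)
```

```text
9.625 [ 0.4583929  -0.00413908  0.24396151] [[-0.002, 1.0, 0.0006], [1.0, 0.002, -0.0001], [-0.0001, 0.0006, -1.0]] [ 0.01182417  0.23224479 -1.49841097]
n 4
2,0,0.01,3.72,0.01,0,0.03
2,0.01,0.02,3.73,0.01,0,0.03
2,0,0.01,3.72,0.01,0,0.03
2,0.01,0.02,3.73,0.01,0,0.03
```

move_arm(series=[2,0,0,4,0,0,0,2,0,0,4,0,0,0,2,0,0,4,0,0,0,2,0,0,2.4,0,0,0,2,0,0,0.5,0,0,0])

```text
time: 10.25
tool_pos: [0.4566, -0.0054, 0.0935]
tcp_rot: [-2.222, -2.218, 0.003]
wrist_force: [-0.5, -0.0, -2.1]
width: 0.341
grip_force: 62.3
```

move_arm(series=[2,0,0,0,0,0,0,2,0,0,0.2,0,0,0,2,0,0,0.1,0,0,0])

```text
time: 10.62
tool_pos: [0.4592, -0.0043, 0.093]
tcp_rot: [2.219, 2.221, 0.003]
wrist_force: [-0.0, -0.1, -1.6]
width: 0.342
grip_force: 62.3
```

move_arm(series=[2,0,0,0.2,0,0,0,2,0,0,0.2,0,0,0,2,0,0,0,0,0,0])

```text
time: 11.0
tool_pos: [0.4579, -0.004, 0.0877]
tcp_rot: [-2.22, -2.223, 0.001]
wrist_force: [1.3, -0.5, -1.8]
width: 0.341
grip_force: 62.3
```

move_arm(series=[2,0,0,0.1,0,0,0,2,0,0,0.1,0,0,0,2,0,0,0,0,0,0])

```text
time: 11.38
tool_pos: [0.4581, -0.0041, 0.0858]
tcp_rot: [-2.22, -2.223, 0.0]
wrist_force: [0.4, -0.5, -1.1]
width: 0.34
grip_force: 62.3
```

move_arm(series=[2,0,0,0.1,0,0,0,2,0,0,0,0,0,0])

```text
time: 11.62
tool_pos: [0.4583, -0.0041, 0.0856]
tcp_rot: [-2.22, -2.223, 0.0]
wrist_force: [-3.6, -0.9, 4.8]
width: 0.343
grip_force: 63.1
```

move_arm(series=[2,0,0,0.05,0,0,0,2,0,0,0,0,0,0])

```text
time: 11.88
tool_pos: [0.4583, -0.0042, 0.0856]
tcp_rot: [-2.22, -2.223, 0.0]
wrist_force: [-3.9, 0.5, 8.7]
width: 0.341
grip_force: 63.8
```

Contact has been made at about 9 N, so I release gently.

move_arm(series=[3.2,0,0,0,0,0,0,4,0,0,0,0,0,0,6,0,0,0,0,0,0,8.5,0,0,0,0,0,0,8.5,0,0,0,0,0,0], grip_force=20)

```text
time: 12.5
tool_pos: [0.4582, -0.0041, 0.0843]
tcp_rot: [-2.22, -2.223, 0.0]
wrist_force: [0.4, 0.1, -0.1]
width: 0.997
grip_force: 0.0
```

move_arm(series=[8.5,0,0,0,0,0,0,8.5,0,0,-2,0,0,0,8.5,0,0,-4,0,0,0,8.5,0,0,-5,0,0,0,8.5,0,0,-4.5,0,0,0])

```text
time: 13.12
tool_pos: [0.4582, -0.0041, 0.2411]
tcp_rot: [2.22, 2.222, 0.001]
wrist_force: [0.7, -0.0, 0.2]
width: 0.996
grip_force: 0.0
```

move_arm(series=[8.5,0,0,0,0,0,0,8.5,0,0,0,0,0,0,8.5,0,0,0,0,0,0])

```text
time: 13.5
tool_pos: [0.457, -0.0041, 0.2375]
tcp_rot: [-2.218, -2.221, 0.004]
wrist_force: [0.2, 0.4, -0.3]
width: 1.0
grip_force: 0.0
```

Run:
```python
from h import *
s=read_state();print(s["time"],s["tool_pos"],s["width"],s["wrist_force"])
W=read_camera("wrist")[:,:,::-1];S=read_camera("side")[:,:,::-1]
a=cv2.resize(W[90:250,150:350],None,fx=2.5,fy=2.5);b=cv2.resize(S[160:240,235:310],(300,400)[:2])
b=cv2.resize(S[160:240,220:278],(290,400));cv2.imwrite("pics/end.png",np.hstack([a,b]))
```

```text
13.5 [ 0.45696003 -0.00405247  0.23749316] 1.0002548177519248 [ 0.21191879  0.36012263 -0.28567676]
```

View pics/end.png

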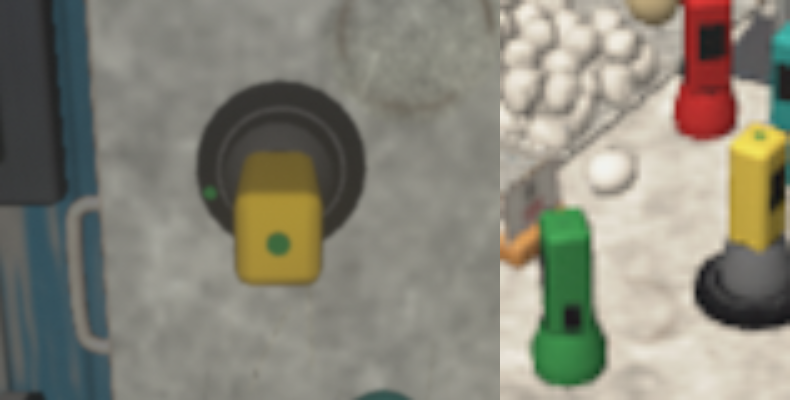

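The scanner stands upright and centred on its pad, with its top at (278,243) in the left half and the nose inside the pad ring. The neighbours are undisturbed.

```bash
python3 -c "
from workcell import *
print(finish_job())"
```

```text
the job is handed in; nothing more can be done
None
```

The scanner was held still about 6 cm from the blue code's centre for almost 2 s, then set back upright on its charging pad with no other object visibly disturbed; the job was handed in at about 13.5 s.

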